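Cover the sample and hold the photometer's shutter lever level

ROBOT

A 6-joint arm with a two-finger parallel gripper is mounted at the origin on the work surface. World frame = base frame: x ahead of the robot, y to its left, z up, the work surface at z = 0. Lengths are in m, angles in degrees, forces in N, time in s.
With the tool pointing down it reaches from about 0.4 to 0.825 m from the base axis. Payload 7 kg.
Tool frame: the origin (TCP) lies between the finger pads; the fingertips stand 19 mm ahead of it and the grasp point (between the pads) is the TCP; z points along the fingers, y is the line along which they close (so a half turn about z gives the same grasp; the last joint's range is limited). The gripper opens to 88 mm and grips with 3 to 60 N. Pads are 19 mm wide; open, the fingers measure 130 mm over their backs; the gripper's body (78 mm by 193 mm) begins 47 mm behind the grasp point.
Start: joints at [-55.17, 20.546, 0.682, 0, -70.136, -16.507], TCP at [0.212, -0.641, 0.246] pointing down, gripper open.
Joint ranges: [-176.03, 176.03], [-82.01, 121.73], [-58.28, 71.71], [-173.87, 95.51], [-174.79, -0.11], [-173.66, 173.66]. Speed limits (degrees/s): [136.94, 136.94, 172.46, 180, 180, 180].

INTERFACE

Orientations are given as [roll, pitch, yaw] about the fixed x, y, z axes, in that order (R = Rz(yaw) Ry(pitch) Rx(roll)).
In Python, from plant import r gives the robot as it stands. The module is installed in compiled form; this text tells all that it offers.
- The arm moves only by the shell command python3 -m pendant 'ROWS' [OPENING] [FORCE]. ROWS is JSON, a list of rows, each a list of 6 numbers: the shift along the tool's x, y, z in mm, then the turn, a rotation vector about the tool's x, y, z in rad. In form: [[tx, ty, tz, wx, wy, wz], ...]. A call has 1 to 20 rows; each row is the pose to reach, as a shift and turn from the pose commanded when the call began, along the tool's axes at that moment; what a row does not reach only later rows make up. A row lasts 1/8 s, in which the tool goes at most 62.5 mm and 10.7 degrees, less where a joint would pass 70% of its speed; a pose out of reach is approached as far as the arm can. A call with a gripper value outside its range is refused whole. OPENING is the finger opening in mm, from 0 to 87.6, set as the call begins (- or left out, the last holds). The fingers move at their own pace and stop on an object; FORCE is the grip in N (left out, the last holds). Time passes only in rows, so rows that repeat a pose let the fingers close. It gives the time, the measured TCP pose, the force, the opening and the grip force at its end, in the units of the state.
- r.get_state(): the state, without advancing time (a new reading comes with each control period).
- r.capture(name): name is "scene" or "top"; returns the picture (480x640x3 uint8, red, green, blue); there is no depth.
- r.camera_params(name): a dict with "mtx" (3x3 intrinsics, pixels), "rvec" (rotation vector, rad) and "tvec" (3), from world to camera coordinates, as OpenCV has them. Camera axes: x right, y down, z forward; pixel columns grow to the right and rows downward; lengths in m; the calibration is good to about 2 mm. A picture is of the moment at which its call begins. camera_params takes no time and is no camera call.
- r.close_job(): hands the job in; it is judged then, once.
The state is a dict: "time_s": time; "joints": joint angles; "qd": joint speeds; "joint_torque": joint torques, N m; "tcp_pos": TCP position; "eef_rot": TCP orientation; "contact_force": force on the tool from outside, world axes, zero at the start; "moment": the same for the moment, N m; "gripper_width": finger opening in m; "gripper_force": force on a finger pad.
Only numpy, scipy, OpenCV 4.12 (cv2) and the standard library are available. Lean on these libraries where they do the work, as an engineer would, in place of code of your own. Each camera call takes 0.05 s, during which the arm holds its last target. There are 200 camera calls.

TASK

One of the two bench photometers has a vial in its well and its cover standing open: swing that cover shut until its tongue is fully down in the catch, then press that photometer's spring lever down with the fingertips until it lies level and keep holding it there. The program finishes while still holding the lever level; never press the lever before the cover is shut, never push it down to its bottom stop, and leave the other photometer and the things standing about alone.

Things in the scene. Friction and masses are not known exactly. Their poses are not given: they have to be found in the camera images.
- photometer: the photometer to be used: grey, fixed, 200 mm (its x) by 220 mm (its y), deck 65 mm above the bench; the one with its black cover open and a white-capped vial (25 mm across, 14 mm above the deck) in its well. Origin: centre of its underside; x from its front (display, keys) to its rear, y to the left seen from the front, z up. On either side, turned up to 0.3 rad.
- cover (a joint): hinge angle of the open photometer's cover (rad): 0 = closed, tongue down in its catch (a hard stop); about 0.95 to 1.5 at the start (standing open). The hinge line runs along the photometer's x. The hinge is stiff (about 0.07 N m friction), so the cover stays where it is left; it weighs about 90 g.
- cover_edge (a point): point on the outer (top, when closed) face of the cover, mid-length, 70 mm from the hinge line. The cover is a black cap, 80 mm along the hinge line, 84 mm from hinge to free edge, its outer face 24 mm from the hinge plane, with a steel tongue 18 mm wide reaching 21 mm past the free edge. z points out of the outer face (up when closed), y from hinge to free edge.
- cover_hinge (a point): middle of the cover's hinge line, at photometer (0, -85, 70) mm. The closed cover reaches from here to +y of the photometer; open, it stands up from here with its outer face towards -y. Closed, cover_edge is 70 mm to +y and 24 mm above this point.
- lever (a joint): angle of the photometer's spring-return shutter lever (rad): 0 = released, sloping up 0.3 rad towards the front; 0.3 = level; 0.6 = bottom stop. It grows as the pad is pressed down. The spring (1.2 N m/rad, preloaded) pushes back with about 4 N at the pad at 0, 7.5 N when level and 11 N at the bottom stop.
- lever_pad (a point): centre of the top face of the lever's black pad (34 x 30 x 12 mm), 95 mm from the pivot. x points along the lever to the pivot, z out of the pad's top. Level, this point is 6 mm above the pivot and 116 mm above the bench; released, 28 mm higher. The top of the thin index post beside the lever, at photometer (-50, 103), is at pivot height: half-way up the pad when level.
- lever_hinge (a point): pivot of the lever, at photometer (40, 75, 110) mm, between two upright aluminium cheeks 56 mm above the deck; the lever points from here to the front (-x of the photometer).
- photometer2: the other photometer, alike in every measure and lay-out, its cover closed and no vial: not to be used. Fixed.
- cover2 (a joint): cover of the other photometer, 0 = closed, as it is and stays
- lever2 (a joint): lever of the other photometer, 0 = released, as it is and stays
- deck_vial_center (a point): white capped sample vial, 24 mm diameter, 50 mm high, loose, standing on the rear part of the deck of the photometer to be used; its centre
- dropper_a: white dropper bottle, 36 mm diameter, 85 mm high, loose on the bench in front of and between the photometers; origin at the centre of its underside
- dropper_b: amber dropper bottle, 36 mm diameter, 85 mm high, loose on the bench behind and between the photometers; origin at the centre of its underside
- beaker: glass beaker, 70 mm diameter, 85 mm high, loose on the left of the bench; origin at the centre of its underside
- jar: white jar with black lid, 60 mm diameter, 70 mm high, loose on the right of the bench; origin at the centre of its underside
- case: flat black instrument case, 140 x 75 x 18 mm, loose on the right of the bench; origin at the centre of its underside

How it is judged:
By the outcome, as a careful person would: the job done as asked, in the order asked, and still so for the second after the job is handed in, while the arm keeps its last pose, push and grip.
It also fails if it takes over 43 s, if anything falls off the work surface, if the arm or the gripper's body presses on something with over 40 N, if the wrist force passes 120 N, or if a joint passes its speed limit or range.

## Working session

There is one attempt and no reset: what is moved stays moved. The work goes in short steps, Python scripts to look and compute and a shell command to move; the robot and the scene stay as the last step left them, time stands still between calls to the robot, and variables do not carry over. Pictures are saved under pics/ and viewed, at most 10 in all, crops included, and the job is handed in when it is done.

```bash
mkdir -p pics; python3 - <<'E'
from plant import r
import cv2
for n in("scene","top"):
    cv2.imwrite(f"pics/{n}0.png",r.capture(n)[:,:,::-1])
    print(n,r.camera_params(n))
s=r.get_state();print(s['time_s'],s['tcp_pos'],s['eef_rot'])
E
```

```text
scene {'mtx': array([[537.60804646,   0.        , 322.94646504],
       [  0.        , 537.60804646, 248.7258941 ],
       [  0.        ,   0.        ,   1.        ]]), 'rvec': array([ 0.83291213,  2.64453083, -0.96525432]), 'tvec': array([ 0.39448601, -0.13899306,  1.49871986])}
top {'mtx': array([[451.59615922,   0.        , 316.96599513],
       [  0.        , 451.59615922, 242.85122683],
       [  0.        ,   0.        ,   1.        ]]), 'rvec': array([ 2.21476639, -2.15705894,  0.08041077]), 'tvec': array([-0.00629706,  0.51077417,  1.2785387 ])}
0.1 [ 0.21207682 -0.64039759  0.24474727] [ 1.79916745e+02 -6.90808694e-03 -1.61680478e+02]
```

View pics/scene0.png

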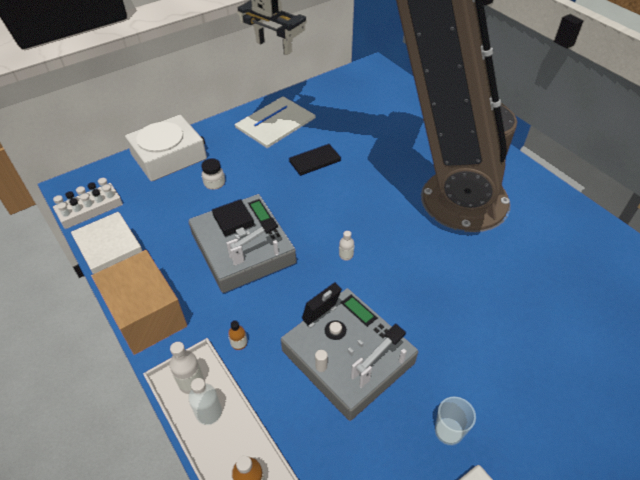

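View pics/top0.png

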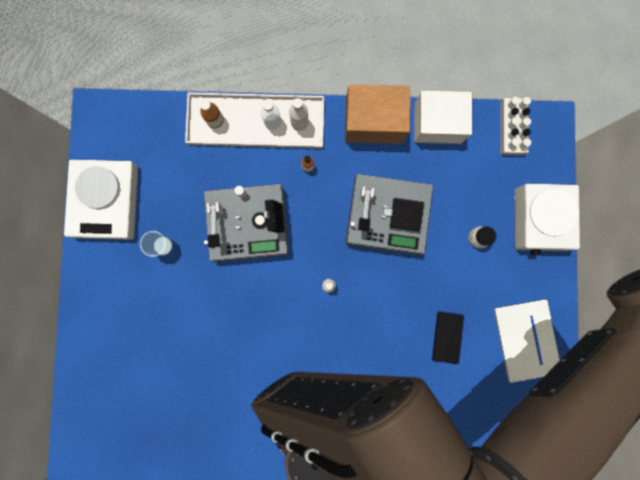

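The photometer to use is the left one. In the top view it is at about (247,222), with its cover standing open near (275,215). The lever pad is at about (212,240), and the loose deck vial is at (239,190). I'll zoom in to pick corners.

```bash
python3 - <<'E'
import cv2
a=cv2.imread("pics/top0.png")[175:275,190:300];b=cv2.imread("pics/scene0.png")[275:425,270:430]
cv2.imwrite("pics/c1.png",cv2.resize(a,None,fx=6,fy=6,interpolation=cv2.INTER_CUBIC)[:600,:660])
cv2.imwrite("pics/c2.png",cv2.resize(b,None,fx=4,fy=4,interpolation=cv2.INTER_CUBIC))
E
```

```text
(no output)
```

View pics/c1.png

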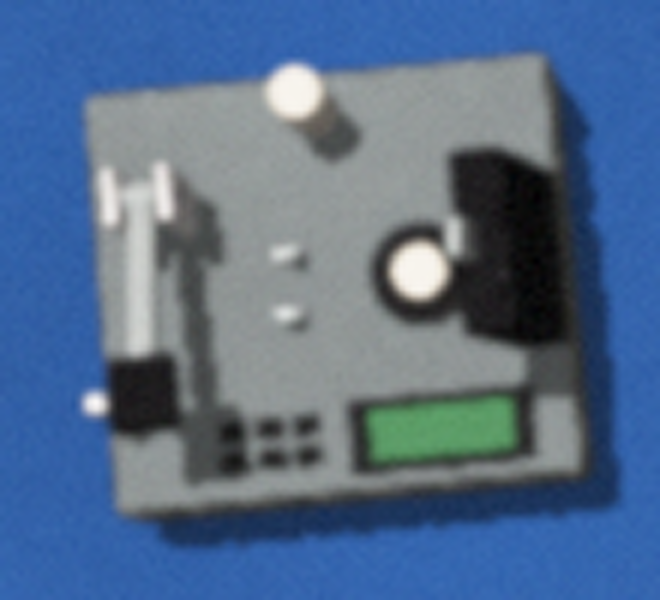

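View pics/c2.png

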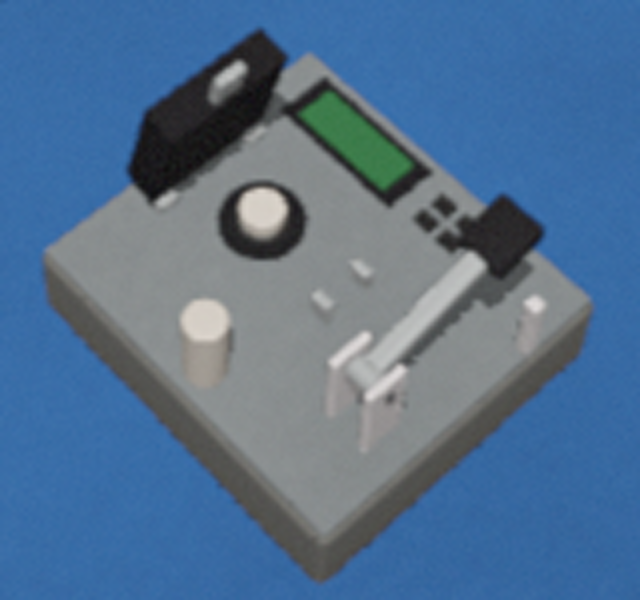

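The zoomed views show the deck corners clearly, and the tongue tip at c1 (455,235) and c2 (228,80). Next I'll cast rays onto the deck plane.

```bash
cat > h.py <<'E'
import numpy as np,cv2
from plant import r
def cam(n):
    p=r.camera_params(n);R=cv2.Rodrigues(p['rvec'])[0];return p['mtx'],R,p['tvec']
def ray(n,uv):
    K,R,t=cam(n);d=R.T@np.linalg.solve(K,[uv[0],uv[1],1]);return -R.T@t,d
def onz(n,uv,z):
    c,d=ray(n,uv);return c+d*(z-c[2])/d[2]
def tri(u1,u2):
    (a,d),(b,e)=ray("top",u1),ray("scene",u2)
    s=np.linalg.lstsq(np.c_[d,-e],b-a,rcond=None)[0];p,q=a+s[0]*d,b+s[1]*e
    return (p+q)/2,np.linalg.norm(p-q)
c1=lambda u,v:((u+.5)/6-.5+190,(v+.5)/6-.5+175)
c2=lambda u,v:((u+.5)/4-.5+270,(v+.5)/4-.5+275)
E
python3 - <<'E'
from h import *
M=np.array([[100,110],[100,-110],[-100,-110],[-100,110]])/1e3
T=[(88,97),(545,57),(583,470),(118,513)];S=[(318,540),(45,255),(308,55),(592,312)]
def fit(P):
    p=P[:,:2];c=p.mean(0);q=p-c
    th=np.arctan2((M[:,0]*q[:,1]-M[:,1]*q[:,0]).sum(),(M*q).sum());R=np.array([[np.cos(th),-np.sin(th)],[np.sin(th),np.cos(th)]])
    print("c",c.round(4),"yaw",th.round(4),"resid mm",((q-M@R.T)*1e3).round(1).tolist());return c,R,th
A=np.array([onz("top",c1(*u),.065) for u in T]);B=np.array([onz("scene",c2(*u),.065) for u in S])
fit(A);fit(B);c,R,th=fit((A+B)/2)
loc=lambda p:np.r_[R.T@(p[:2]-c),p[2]].round(4)
for nm,u,v in[("tongue",(456,235),(228,82)),("post",(95,404),(535,305)),("pad ctr",(145,393),(503,230)),("wellcap",(420,270),(263,205)),("deckvialtop",(295,90),(205,315))]:
    p,e=tri(c1(*u),c2(*v));print(nm,p.round(4),"gap",round(e,4),"local",loc(p))
E
```

```text
c [0.5608 0.208 ] yaw 0.1179 resid mm [[-2.5, -3.7], [-3.8, 3.1], [2.9, 3.0], [3.4, -2.4]]
c [0.5661 0.2137] yaw 0.1103 resid mm [[-3.8, -5.3], [-4.0, 4.5], [3.2, 1.6], [4.6, -0.8]]
c [0.5634 0.2108] yaw 0.1141 resid mm [[-3.2, -4.5], [-3.9, 3.8], [3.1, 2.3], [4.0, -1.6]]
tongue [0.5711 0.1409 0.1645] gap 0.0008 local [-0.0003 -0.0703  0.1645]
post [0.4992 0.3058 0.1052] gap 0.0001 local [-0.053   0.1017  0.1052]
pad ctr [0.5014 0.2767 0.1394] gap 0.002 local [-0.0541  0.0725  0.1394]
wellcap [0.5661 0.1669 0.0775] gap 0.0008 local [-0.0023 -0.044   0.0775]
deckvialtop [0.6408 0.2206 0.1156] gap 0.0008 local [0.078  0.0009 0.1156]
```

Both views agree to within a few mm. The tongue tip gives a cover angle of about 1.4 rad. I'll go to a point beside the cover's outer face, with fingers closed and the tool turned to the photometer's axes.

```bash
python3 -m pendant '[[-40,40,-15,0,0,-0.1],[-90,89,-15,0,0,-0.25],[-130,128,-15,0,0,-0.4],[-170,168,-15,0,0,-0.55],[-210,207,-15,0,0,-0.7],[-250,247,-15,0,0,-0.85],[-290,286,-15,0,0,-1.0],[-330,326,-15,0,0,-1.1],[-370,365,-15,0,0,-1.2],[-410,405,-15,0,0,-1.3],[-450,444,-15,0,0,-1.365],[-490,484,-15,0,0,-1.365],[-530,523,-15,0,0,-1.365],[-560,553,-15,0,0,-1.365],[-572,566,-15,0,0,-1.365],[-572,566,-15,0,0,-1.365],[-572,566,-15,0,0,-1.365]]' 0 20
cat > st.py <<'E'
from h import *
s=r.get_state();c=np.array([.5625,.211]);a=.114;R=np.array([[np.cos(a),-np.sin(a)],[np.sin(a),np.cos(a)]])
p=s['tcp_pos'];print("t",s['time_s'],"local TCP mm",(R.T@(p[:2]-c)*1e3).round(1),round(p[2]*1e3,1),"rot",np.round(s['eef_rot'],2),"F",np.round(s['contact_force'],1),"w",s['gripper_width'])
E
python3 st.py
```

```text
time_s: 2.22
tcp_pos: [0.5767, 0.0756, 0.2604]
eef_rot: [180.0, -0.0, -83.5]
contact_force: [0.1, -0.1, 0.2]
gripper_width: 0.0006
gripper_force: 0.0
t 2.225 local TCP mm [  -1.3 -136.2] 260.4 rot [ 1.7996e+02 -1.0000e-02 -8.3500e+01] F [ 0.1 -0.1  0.2] w 0.000558362818396528
```

```bash
python3 -m pendant '[[0,0,35,0,0,0],[0,0,70,0,0,0],[0,0,95,0,0,0],[0,0,101,0,0,0],[-10,0,101,0,0,0],[-20,0,101,0,0,0],[-26,0,101,0,0,0],[-26,0,101,0,0,0],[-26,0,101,0,0,0]]'
python3 st.py; python3 - <<'E'
from h import *
a=r.capture("top")[175:275,190:340,::-1];b=r.capture("scene")[200:350,240:400,::-1]
cv2.imwrite("pics/a.png",np.hstack([cv2.resize(a,None,fx=2.7,fy=4,interpolation=2),cv2.resize(b,(395,400),interpolation=2)]))
E
```

```text
time_s: 3.35
tcp_pos: [0.5743, 0.1023, 0.1598]
eef_rot: [-180.0, 0.0, -83.4]
contact_force: [0.7, 0.4, -0.6]
gripper_width: 0.0006
gripper_force: 0.0
t 3.35 local TCP mm [  -0.7 -109.3] 159.8 rot [-179.99    0.    -83.45] F [ 0.7  0.4 -0.6] w 0.0006279623512382792
```

View pics/a.png

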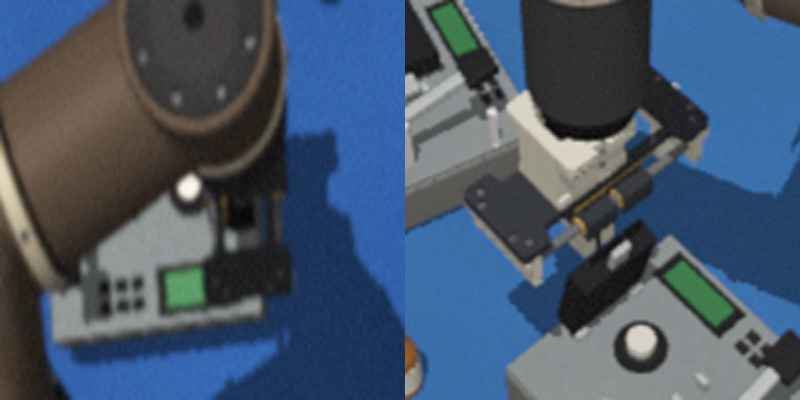

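The scene crop shows the closed fingers just behind the cover's outer face, near (600,240), and centred along it. Next I'll sweep the cover along its arc.

```bash
python3 -m pendant '[[-5,0,1,0,0,0],[-9,0,1.5,0,0,0],[-16,0,1.5,0,0,0],[-23,0,2,0,0,0],[-30,0,3,0,0,0],[-36,0,5,0,0,0],[-43,0,7.5,0,0,0],[-49,0,10.5,0,0,0],[-55,0,14,0,0,0],[-60,0,18.5,0,0,0],[-65,0,23.5,0,0,0],[-65,0,23.5,0,0,0]]'
python3 st.py; python3 - <<'E'
from h import *
b=r.capture("scene")[220:400,250:430,::-1]
cv2.imwrite("pics/b.png",cv2.resize(b,(600,600),interpolation=2))
E
```

```text
time_s: 4.95
tcp_pos: [0.5667, 0.167, 0.1355]
eef_rot: [180.0, -0.0, -83.4]
contact_force: [-0.2, 0.5, 0.3]
gripper_width: 0.0003
gripper_force: 0.0
t 4.95 local TCP mm [ -0.9 -44.1] 135.5 rot [ 1.7996e+02 -1.0000e-02 -8.3450e+01] F [-0.2  0.5  0.3] w 0.0003148477453619697
```

View pics/b.png

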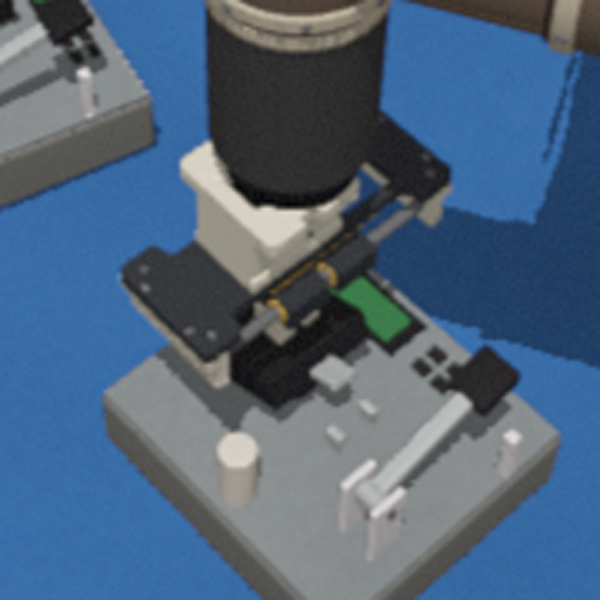

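The cover is about 0.3 rad from closed, with its tongue just short of the catch, near (330,372). I'll follow the arc on down and watch the force.

```bash
python3 -m pendant '[[-5,0,5,0,0,0],[-9,0,11,0,0,0],[-12,0,16,0,0,0],[-13.5,0,19,0,0,0],[-14,0,21,0,0,0],[-14,0,22,0,0,0],[-14,0,22,0,0,0],[-14,0,22,0,0,0]]'; python3 st.py
```

```text
time_s: 6.0
tcp_pos: [0.5653, 0.1806, 0.1141]
eef_rot: [-180.0, 0.0, -83.5]
contact_force: [-0.8, 0.5, -0.6]
gripper_width: 0.0005
gripper_force: 0.0
t 6.0 local TCP mm [ -0.7 -30.5] 114.1 rot [-180.      0.    -83.48] F [-0.8  0.5 -0.6] w 0.0005153102243394916
```

```bash
python3 -m pendant '[[0,0,1,0,0,0],[0,0,2,0,0,0],[0,0,2,0,0,0],[0,0,2,0,0,0]]'; python3 -m pendant '[[0,0,0.7,0,0,0],[0,0,1.4,0,0,0],[0,0,1.4,0,0,0],[0,0,1.4,0,0,0]]';python3 st.py
```

```text
time_s: 6.5
tcp_pos: [0.5655, 0.1807, 0.1132]
eef_rot: [-179.9, 0.0, -83.4]
contact_force: [-3.6, -0.6, 8.5]
gripper_width: 0.0004
gripper_force: 4.5
time_s: 7.0
tcp_pos: [0.5655, 0.1808, 0.1131]
eef_rot: [-179.9, 0.0, -83.4]
contact_force: [-8.1, -0.4, 18.4]
gripper_width: 0.0007
gripper_force: 9.3
t 7.0 local TCP mm [ -0.4 -30.4] 113.1 rot [-1.7991e+02  1.0000e-02 -8.3420e+01] F [-8.1 -0.4 18.4] w 0.0006686362289061219
```

It stopped hard at TCP z = 113.1 mm, exactly the closed height (94 + 19), so the cover is shut. Next: lift and go over the lever pad.

```bash
python3 -m pendant '[[0,0,-15,0,0,0],[0,0,-40,0,0,0],[0,0,-65,0,0,0],[0,0,-75,0,0,0],[-20,10,-75,0,0,0],[-50,26,-75,0,0,0],[-80,42,-75,0,0,0],[-98,52,-75,0,0,0],[-104,55,-75,0,0,0],[-104,55,-75,0,0,0],[-104,55,-75,0,0,0]]'
python3 st.py; python3 - <<'E'
from h import *
b=r.capture("scene")[220:400,260:440,::-1]
cv2.imwrite("pics/d.png",cv2.resize(b,(600,600),interpolation=2))
E
```

```text
time_s: 8.38
tcp_pos: [0.4991, 0.2772, 0.1855]
eef_rot: [180.0, -0.0, -83.5]
contact_force: [-0.7, 0.7, 0.9]
gripper_width: 0.0004
gripper_force: 0.0
t 8.375 local TCP mm [-55.4  73. ] 185.5 rot [ 1.7999e+02 -1.0000e-02 -8.3500e+01] F [-0.7  0.7  0.9] w 0.00035717829242979846
```

View pics/d.png

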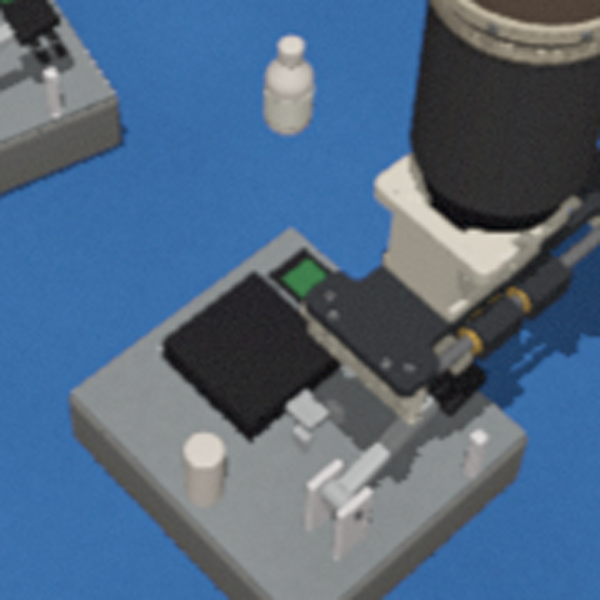

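The cover lies flat with its tongue in the catch, near (305,410). The pad is under the fingers, near (460,388). Now I'll press down in stages.

```bash
python3 -m pendant '[[0,0,8,0,0,0],[0,0,14,0,0,0],[0,0,20,0,0,0],[0,0,26,0,0,0],[0,0,32,0,0,0],[0,0,36,0,0,0],[0,0,36,0,0,0],[0,0,36,0,0,0]]'; python3 -m pendant '[[0,0,4,0,0,0],[0,0,8,0,0,0],[0,0,11,0,0,0],[0,0,13,0,0,0],[0,0,13,0,0,0],[0,0,13,0,0,0]]'; python3 st.py
```

```text
time_s: 9.43
tcp_pos: [0.4987, 0.2778, 0.1498]
eef_rot: [180.0, -0.0, -83.5]
contact_force: [-2.7, -0.2, 5.7]
gripper_width: 0.0006
gripper_force: 2.4
time_s: 10.18
tcp_pos: [0.4983, 0.2778, 0.1369]
eef_rot: [180.0, 0.0, -83.5]
contact_force: [-4.6, 1.2, 7.1]
gripper_width: 0.0005
gripper_force: 3.4
t 10.175 local TCP mm [-56.1  73.6] 136.9 rot [179.97   0.   -83.46] F [-4.6  1.2  7.1] w 0.0004565820286122642
```

```bash
python3 -m pendant '[[0,0,1,0,0,0],[0,0,1.9,0,0,0],[0,0,1.9,0,0,0],[0,0,1.9,0,0,0],[0,0,1.9,0,0,0],[0,0,1.9,0,0,0]]'; python3 st.py; python3 - <<'E'
from h import *
b=r.capture("scene")[300:400,320:440,::-1]
cv2.imwrite("pics/e.png",cv2.resize(b,(720,600),interpolation=2))
E
```

```text
time_s: 10.92
tcp_pos: [0.4983, 0.2777, 0.135]
eef_rot: [180.0, 0.0, -83.5]
contact_force: [-5.8, -1.0, 7.2]
gripper_width: 0.0007
gripper_force: 3.7
t 10.925 local TCP mm [-56.2  73.6] 135.0 rot [179.96   0.   -83.47] F [-5.8 -1.   7.2] w 0.0007214323284525669
```

View pics/e.png

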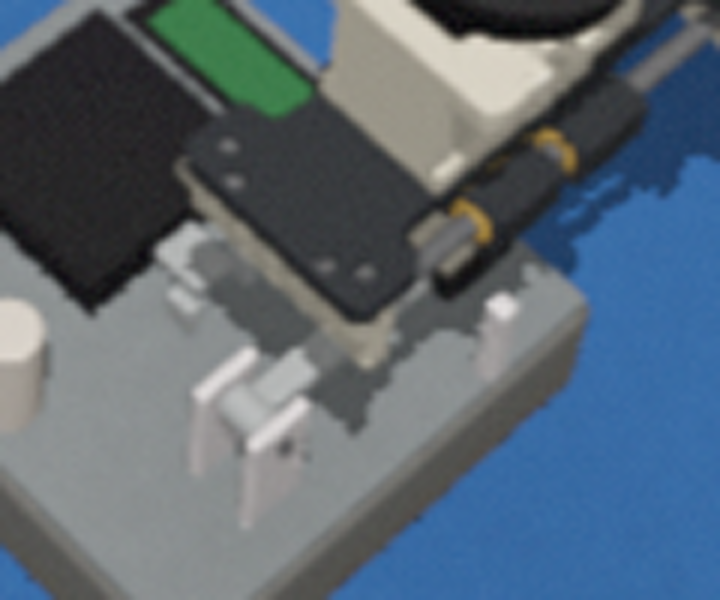

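The lever is level: fingertips at 116.0 mm and 7.2 N on the pad. In the picture the cover is still shut. The post top is at (500,305), and the part of the pad in view beside it is at about the same height. Handing in.

```bash
python3 -c "
from plant import r
print(r.get_state()['tcp_pos']);print(r.close_job())"
```

```text
[0.49830915 0.27775598 0.13507395]
the job is handed in; nothing more can be done
None
```

The job is handed in: the left photometer's cover is shut with its tongue in the catch, and its lever is held level with the fingertips at 116 mm and about 7 N; nothing else was touched, and it took about 11 s.

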